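Snap the blue chisel into its rack clips

TASK

The joiner is finished with the blue-handled chisel. Pick it up from the bench and press it down sideways into the blue-marked pair of spring clips on the rack, so that it snaps fully home with the middle of its handle midway between the two clips. Leave the red-handled chisel, which is still in use, and the yellow-handled one, already in its clips, where they are.

Things in the scene. Friction and masses are not known exactly. Their poses are not given: they have to be found in the camera images.
- blue_handle (a point): wood chisel, blue square handle 26 x 26 x 136 mm with steel cap, flat 20 mm wide blade; 236 mm overall, 0.2 kg. Point: centre of the handle, 13 mm above its underside; x towards the blade tip (167 mm ahead), z up. Lies flat on the bench, left or right of the red one; balances 20 mm ahead of the point.
- blue_clips (a point): blue plate with two spring clips, one of 3 stations 85 mm apart in y on a fixed rack, order varies. Point: handle centre when home, 63 mm over bench, 37 over plate. x along handle (either way round), z up. Clips at x = +-42 mm, 14 long. Steel jaws spring apart in y: mouth 47 wide, 40 above the point, lips 19 wide at 17 above. Press straight down, 5-15 N, past the lips onto the black blocks.
- red_handle (a point): wood chisel, red square handle 26 x 26 x 136 mm with steel cap, flat 20 mm wide blade; 236 mm overall, 0.2 kg. Point: centre of the handle, 13 mm above its underside; x towards the blade tip (167 mm ahead), z up. Bystander, flat on the bench.
- yellow_handle (a point): wood chisel, yellow square handle 26 x 26 x 136 mm with steel cap, flat 20 mm wide blade; 236 mm overall, 0.2 kg. Point: centre of the handle, 13 mm above its underside; x towards the blade tip (167 mm ahead), z up. Bystander, home in the rack's yellow clips.
There are look-alikes about, which are no part of the job. Of the things that look like the part that bears blue_handle, the smaller one is meant.

How it is judged (in metres and radians):
At the end, for the whole second after the job is handed in: The blue chisel rests, released, in the blue-marked clips: its handle's centre within 15 mm of the station's point along the handle and within 6 mm across and in height, and the handle within 10 degrees of the station's x axis (either way round) (x of blue_handle in the frame of blue_clips between -0.015 and 0.015 m and y of blue_handle in the frame of blue_clips between -0.006 and 0.006 m and z of blue_handle in the frame of blue_clips between -0.006 and 0.006 m and angle between the x axis of blue_handle and the x axis of blue_clips, either way round below 0.17 rad); the robot touches nothing.
It fails at once if the red chisel is moved more than 30 mm (distance of red_handle from where it was at the start of the episode above 0.03 m).
It fails at once if the yellow chisel is moved more than 20 mm (distance of yellow_handle from where it was at the start of the episode above 0.02 m).
It also fails if it takes over 35 s, if anything falls off the work surface, if the arm or the gripper's body presses on something with over 40 N, if the wrist force passes 120 N, or if a joint passes its speed limit or range.

ROBOT

A 6-joint arm with a two-finger parallel gripper is mounted at the origin on the work surface. World frame = base frame: x ahead of the robot, y to its left, z up, the work surface at z = 0. Lengths are in m, angles in degrees, forces in N, time in s.
With the tool pointing down it reaches from about 0.375 to 0.9 m from the base axis. Payload 3.1 kg.
Tool frame: the origin (TCP) lies on the centre line of the jaws, within the pads' length; the fingertips stand 25 mm ahead of it and the grasp point (between the pads) lies 6 mm ahead of it; z points along the fingers, y is the line along which they close (so a half turn about z gives the same grasp; the last joint's range is limited). The gripper opens to 87 mm and grips with 3 to 60 N. Pads are 19 mm wide; open, the fingers measure 117 mm over their backs; the gripper's body (75 mm by 190 mm) begins 51 mm behind the grasp point.
Start: joints at [-73.539, 30.224, 82.088, -0, 67.689, -10.227], TCP at [0.281, -0.558, 0.248] pointing down, gripper open.
Joint ranges: [-176.69, 176.69], [-43.24, 126.21], [12.49, 139.97], [-82, 262], [0, 151.66], [-163.58, 163.58]. Speed limits (degrees/s): [159.86, 159.86, 180, 180, 180, 180].

INTERFACE

Orientations are given as a 3x3 rotation matrix whose columns are the frame's x, y, z axes.
In Python, from rig import * gives the robot as it stands.
- The arm moves only by the tool step_arm, never from a script. Its argument "steps" is a list of rows, each a list of 7 numbers: the shift along the tool's x, y, z normalised to -1 to 1, where 1 is 0.3 m, then the turn, a rotation vector about the tool's x, y, z normalised to -1 to 1, where 1 is 45 degrees, then the gripper's target within -1 to 1 (shut at 1, half-way at 0, fully open at -1). A call has 1 to 8 rows; each row is the pose to reach, as a shift and turn from the pose commanded when the call began, along the tool's axes at that moment; what a row does not reach only later rows make up. A row lasts 1/12 s, in which the tool goes at most 41.7 mm and 7.16 degrees, less where a joint would pass 70% of its speed; a pose out of reach is approached as far as the arm can. A call with a number of a shift or a turn outside -1 to 1 is refused whole. A call with a gripper value outside its range is refused whole. The fingers move at their own pace and stop on an object; the grip force is fixed at half the most. Time passes only in rows, so rows that repeat a pose let the fingers close. It gives the time, the measured TCP pose, the force, the opening and the grip force at its end, in the units of the state.
- read_state(): the state, without advancing time (a new reading comes with each control period).
- capture(name): name is "side" or "top" or "wrist"; returns a dict with "image" (400x640x3 uint8, red, green, blue), "vertical_fov" (degrees; the focal length in pixels is half the picture's height over the tangent of half this angle, whatever the lens; pixels are square), "cx", "cy" (the principal point, pixels), "world_from_camera" (4x4, takes a point from camera to world coordinates); the wrist camera has in their place "T_tool_cam" (4x4, takes a point from camera to tool coordinates, whose origin is the TCP and whose axes are the flange's). Camera axes: x right, y down, z forward; pixel columns grow to the right and rows downward; lengths in m; the calibration is good to about 2 mm. A picture is of the moment at which its call begins: read the wrist's pose just before it. There is no depth.
- hand_in(): hands the job in; it is judged then, once.
The state is a dict: "time_s": time; "joint_positions": joint angles; "qvel": joint speeds; "tau": joint torques, N m; "position": TCP position; "tcp_rot": TCP orientation; "force": force on the tool from outside, world axes, zero at the start; "moment": the same for the moment, N m; "opening": opening from 0.0 (shut) to 1.0 (fully open); "grasp_force": force on a finger pad.
Only numpy, scipy, OpenCV 4.12 (cv2) and the standard library are available. Lean on these libraries where they do the work, as an engineer would, in place of code of your own. Each camera call takes 0.05 s, during which the arm holds its last target. There are 200 camera calls.

## Working session

There is one attempt and no reset: what is moved stays moved. The work goes in short steps, Python scripts to look and compute and a tool call to move; the robot and the scene stay as the last step left them, time stands still between calls to the robot, and variables do not carry over. Pictures are saved under pics/ and viewed, at most 10 in all, crops included, and the job is handed in when it is done.

Besides the shell and the picture viewer there is one more tool, called in YAML: its name, and indented under it one key for each argument. step_arm: Moves the arm, as the interface text tells. Scaled input: -1 to 1 covers 0.3 m each way for a shift and 45 degrees each way for a turn. Its arguments: {"type":"object","properties":{"steps":{"type":"array"}},"required":["steps"]}

```bash
mkdir -p pics
cat > h.py <<'E'
from rig import *
import numpy as np, cv2, json
def shot(n,f):
    s=read_state(); c=capture(n); cv2.imwrite(f'pics/{f}.png',c['image'][:,:,::-1]); 
    W=np.array(c['world_from_camera']) if n!='wrist' else None
    if W is None:
        T=np.eye(4);T[:3,:3]=s['tcp_rot'];T[:3,3]=s['position'];W=T@np.array(c['T_tool_cam'])
    f_=c['image'].shape[0]/2/np.tan(np.radians(c['vertical_fov']/2))
    return c['image'],(f_,c['cx'],c['cy'],W)
def cast(k,uv,z):
    f,cx,cy,W=k; d=W[:3,:3]@np.array([(uv[0]-cx)/f,(uv[1]-cy)/f,1]); o=W[:3,3]
    return o+d*(z-o[2])/d[2]
E
python3 - <<'E'
from h import *
for n in('top','side','wrist'):
    i,k=shot(n,n+'0'); print(n,k)
    np.savez('pics/'+n+'0.npz',i=i,f=k[0],cx=k[1],cy=k[2],W=k[3])
E
```

```text
top (np.float64(468.62765344533676), 317.9457649499676, 197.89517038305866, array([[-0.02420005, -0.9962275 ,  0.08333737,  0.33708672],
       [-0.99969002,  0.02362756, -0.00784903,  0.0136981 ],
       [ 0.00585036, -0.08350149, -0.99649048,  1.16602204],
       [ 0.        ,  0.        ,  0.        ,  1.        ]]))
side (np.float64(467.95975292925283), 320.6911130704536, 203.6294194321036, array([[-0.99724405, -0.04050785,  0.06215646,  0.33889573],
       [-0.07388373,  0.61840935, -0.78237527,  0.85044942],
       [-0.00674579, -0.78481143, -0.61969792,  0.73113394],
       [ 0.        ,  0.        ,  0.        ,  1.        ]]))
wrist (np.float64(344.607259763022), 321.27241893436684, 200.87027371244537, array([[ 0.45005961, -0.85310037, -0.26394337,  0.35240968],
       [-0.89299566, -0.43069676, -0.13061028, -0.52078467],
       [-0.00225587,  0.2944827 , -0.95565415,  0.38365124],
       [ 0.        ,  0.        ,  0.        ,  1.        ]]))
```

View pics/top0.png

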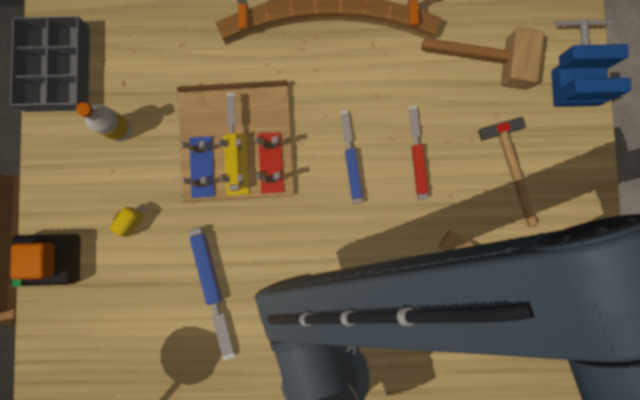

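View pics/side0.png

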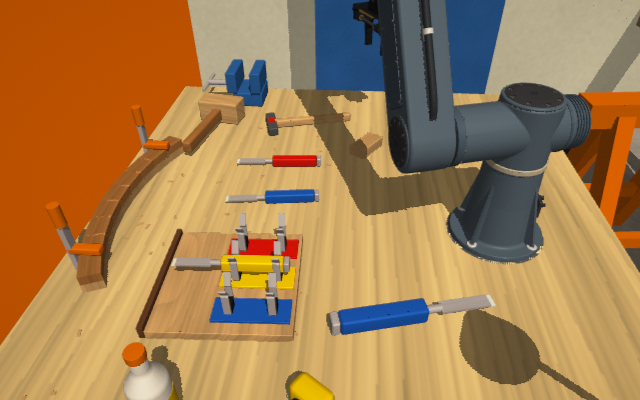

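The top view shows the small blue chisel's handle at about (353,175) with its tip at (345,112). The red chisel is at (420,170), the blue station is the leftmost plate at (202,166), and yellow sits next to it at (235,162). The bigger blue chisel at (207,270) is the look-alike. The side view agrees.

Run:
```python
from h import *
def load(n):
    d=np.load(f'pics/{n}0.npz'); return d['i'],(d['f'],d['cx'],d['cy'],d['W'])
R={'top':{'chisel':(325,130,380,215),'plate':(180,125,222,205),'yellow':(222,125,252,205)},'side':{'chisel':(250,180,330,210),'plate':(200,285,305,330)}}
for n in R:
    i,k=load(n); hsv=cv2.cvtColor(i,cv2.COLOR_RGB2HSV)
    for nm,(a,b,c,d) in R[n].items():
        lo,hi=((20,150,100),(32,255,255)) if nm=='yellow' else ((105,120,40),(130,255,255))
        m=cv2.inRange(hsv,lo,hi); mm=np.zeros_like(m); mm[b:d,a:c]=m[b:d,a:c]
        p=cv2.findNonZero(mm); r=cv2.minAreaRect(p); bx=cv2.boxPoints(r)
        z=.026
        print(n,nm,len(p),r,'ctr',cast(k,r[0],z).round(4)); print(np.array([cast(k,q,z)[:2] for q in bx]).round(4).tolist())
print(read_state()['tcp_rot'])
```

```text
top chisel 343 ((353.0878601074219, 173.22296142578125), (46.52883529663086, 7.486203670501709), 81.02737426757812) ctr [ 0.4911 -0.0829  0.026 ]
[[0.5471, -0.0666], [0.5496, -0.0849], [0.4355, -0.0992], [0.4331, -0.081]]
top plate 740 ((201.33531188964844, 166.56558227539062), (57.30702590942383, 20.142269134521484), 88.26429748535156) ctr [0.5163 0.2886 0.026 ]
[[0.5873, 0.3153], [0.5877, 0.2658], [0.4459, 0.2623], [0.4455, 0.3113]]
top yellow 1199 ((235.85093688964844, 163.5717010498047), (63.244598388671875, 24.06422233581543), 87.51044464111328) ctr [0.5217 0.2041 0.026 ]
[[0.5999, 0.2363], [0.6011, 0.177], [0.4444, 0.1721], [0.4432, 0.2308]]
side chisel 591 ((289.05328369140625, 196.09823608398438), (12.326488494873047, 48.273193359375), 88.09085083007812) ctr [ 0.4903 -0.0648  0.026 ]
[[0.5544, -0.0829], [0.4335, -0.0976], [0.4281, -0.0472], [0.545, -0.0332]]
side plate 1580 ((250.54873657226562, 310.45355224609375), (80.7152099609375, 24.68347930908203), 1.3639276027679443) ctr [0.5178 0.2935 0.026 ]
[[0.5877, 0.3247], [0.6018, 0.2669], [0.4445, 0.2609], [0.4385, 0.3187]]
[[ 8.93449834e-01  4.49162683e-01 -5.26964661e-04]
 [ 4.49162914e-01 -8.93448368e-01  1.64003721e-03]
 [ 2.65827796e-04 -1.70198395e-03 -9.99998516e-01]]
```

step_arm:
  steps:
    - [0.667, -0.55, 0, 0, 0, 0.436, -0.3]
    - [0.667, -0.55, 0, 0, 0, 0.436, -0.3]
    - [0.667, -0.55, 0, 0, 0, 0.436, -0.3]
    - [0.667, -0.55, 0, 0, 0, 0.436, -0.3]
    - [0.667, -0.55, 0, 0, 0, 0.436, -0.3]
    - [0.667, -0.55, 0, 0, 0, 0.436, -0.3]
    - [0.667, -0.55, 0, 0, 0, 0.436, -0.3]
    - [0.667, -0.55, 0, 0, 0, 0.436, -0.3]

```text
time_s: 0.82
position: [0.3859, -0.3179, 0.2475]
tcp_rot: [[0.992, 0.128, -0.001], [0.128, -0.992, 0.002], [-0.001, -0.002, -1.0]]
force: [-0.4, -0.1, 0.1]
opening: 0.657
grasp_force: 0.0
```

```bash
cat >> h.py <<'E'
def go(p,yaw):
    "shift/turn numbers for tool-down pose p with tool x at yaw degrees (mod 180)"
    from scipy.spatial.transform import Rotation as Ro
    s=read_state(); R=np.array(s['tcp_rot']); c,n=np.cos(np.radians(yaw)),np.sin(np.radians(yaw))
    G=np.array([[c,n,0],[n,-c,0],[0,0,-1]])
    print('t',s['time_s'],'pos',np.round(s['position'],4),'F',np.round(s['force'],1),'open',s['opening'],s['grasp_force'])
    print('shift',(R.T@(np.array(p)-s['position'])/.3).round(3),'turn',(Ro.from_matrix(R.T@G).as_rotvec(degrees=True)/45).round(3))
E
python3 -c "
from h import *
go([.491,-.083,.2],7.1)"
```

```text
t 0.8167 pos [ 0.3859 -0.3179  0.2475] F [-0.4 -0.1  0.1] open 0.6571126385173381 0.0
shift [ 0.447 -0.732  0.159] turn [-0.002  0.001  0.005]
```

step_arm:
  steps:
    - [0.447, -0.732, 0.159, 0, 0, 0.005, -0.3]
    - [0.447, -0.732, 0.159, 0, 0, 0.005, -0.3]
    - [0.447, -0.732, 0.159, 0, 0, 0.005, -0.3]
    - [0.447, -0.732, 0.159, 0, 0, 0.005, -0.3]
    - [0.447, -0.732, 0.159, 0, 0, 0.005, -0.3]
    - [0.447, -0.732, 0.159, 0, 0, 0.005, -0.3]
    - [0.447, -0.732, 0.159, 0, 0, 0.005, -0.3]
    - [0.447, -0.732, 0.159, 0, 0, 0.005, -0.3]

```text
time_s: 1.48
position: [0.4925, -0.0856, 0.1991]
tcp_rot: [[0.992, 0.123, -0.001], [0.123, -0.992, 0.0], [-0.001, -0.0, -1.0]]
force: [-0.2, -0.3, 0.6]
opening: 0.651
grasp_force: 0.0
```

Run:
```python
from h import *
i,k=shot('wrist','w1')
np.savez('pics/wrist1.npz',i=i,f=k[0],cx=k[1],cy=k[2],W=k[3])
hsv=cv2.cvtColor(i,cv2.COLOR_RGB2HSV)
m=cv2.inRange(hsv,(105,120,40),(130,255,255)); c=max(cv2.findContours(m,0,2)[0],key=cv2.contourArea)
r=cv2.minAreaRect(c); print(r, [cast(k,q,.026)[:2].round(4).tolist() for q in cv2.boxPoints(r)], k[3][:3,3])
go([.491,-.083,.2],7.1)
```

```text
((318.5, 182.0), (128.0, 27.0), 90.0) [[0.5509, -0.063], [0.5538, -0.0865], [0.4325, -0.1027], [0.4293, -0.0765]] [ 0.57237112 -0.07484654  0.33600835]
t 1.5333 pos [ 0.4922 -0.0872  0.1995] F [-0.8 -0.8 -0.2] open 0.6502174436760793 0.0
shift [-0.002 -0.014 -0.002] turn [ 0.001  0.    -0.003]
```

View pics/w1.png

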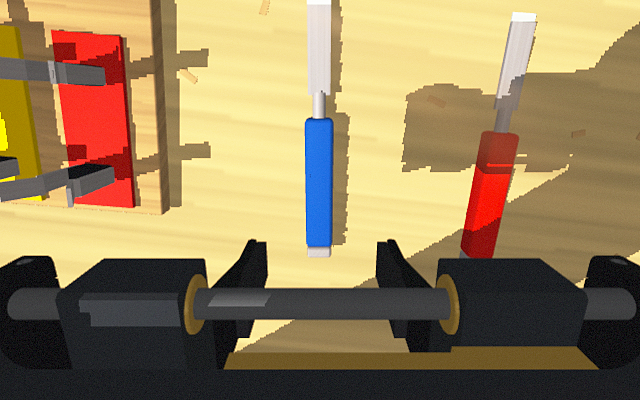

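The wrist view shows the blue handle running from (318,118) to (318,246), with its cap ending at row 257. That puts the centre at about (0.485,-0.083) with a yaw of about 7°. I'll descend part way and check.

step_arm:
  steps:
    - [-0.022, -0.017, 0.4, 0, 0, 0, -0.3]
    - [-0.022, -0.017, 0.4, 0, 0, 0, -0.3]
    - [-0.022, -0.017, 0.4, 0, 0, 0, -0.3]
    - [-0.022, -0.017, 0.4, 0, 0, 0, -0.3]
    - [-0.022, -0.017, 0.4, 0, 0, 0, -0.3]
    - [-0.022, -0.017, 0.4, 0, 0, 0, -0.3]

```text
time_s: 2.03
position: [0.4856, -0.0845, 0.0813]
tcp_rot: [[0.993, 0.117, 0.003], [0.117, -0.993, -0.002], [0.003, 0.002, -1.0]]
force: [0.1, -0.2, 0.2]
opening: 0.652
grasp_force: 0.0
```

Run:
```python
from h import *
i,k=shot('wrist','w2')
hsv=cv2.cvtColor(i,cv2.COLOR_RGB2HSV)
m=cv2.inRange(hsv,(105,120,40),(130,255,255)); c=max(cv2.findContours(m,0,2)[0],key=cv2.contourArea)
r=cv2.minAreaRect(c); print(r, [cast(k,q,.026)[:2].round(4).tolist() for q in cv2.boxPoints(r)])
go([.485,-.083,.030],7)
```

```text
((319.5, 203.5), (169.0, 45.0), 90.0) [[0.5514, -0.0626], [0.5543, -0.087], [0.451, -0.1011], [0.4476, -0.0728]]
t 2.0833 pos [ 0.4862 -0.0844  0.0822] F [-0.1 -0.4  0.2] open 0.6513490023436832 0.0
shift [-0.004 -0.006  0.174] turn [ 0.004 -0.006 -0.005]
```

View pics/w2.png

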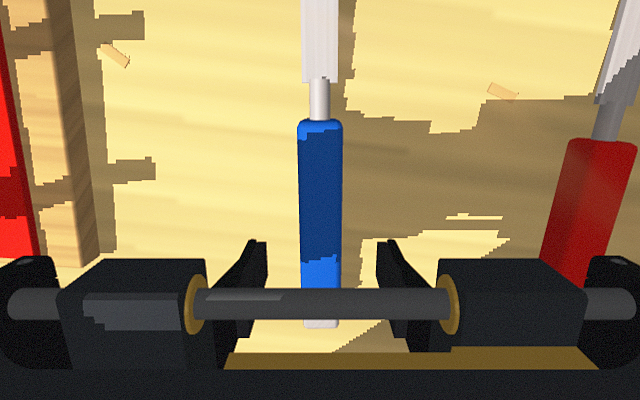

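The handle is centred between the jaws at (320,203) and its front end agrees with the earlier estimate. I'll descend and close.

step_arm:
  steps:
    - [-0.004, -0.006, 0.1, 0, 0, 0, -0.3]
    - [-0.004, -0.006, 0.174, 0, 0, 0, -0.3]
    - [-0.004, -0.006, 0.174, 0, 0, 0, -0.3]
    - [-0.004, -0.006, 0.174, 0, 0, 0, 1]
    - [-0.004, -0.006, 0.174, 0, 0, 0, 1]
    - [-0.004, -0.006, 0.174, 0, 0, 0, 1]
    - [-0.004, -0.006, 0.174, 0, 0, 0, 1]
    - [-0.004, -0.006, 0.174, 0, 0, 0, 1]

```text
time_s: 2.75
position: [0.4837, -0.0811, 0.0289]
tcp_rot: [[0.993, 0.119, 0.002], [0.119, -0.993, -0.001], [0.002, 0.001, -1.0]]
force: [-0.9, -0.5, 1.3]
opening: 0.357
grasp_force: 0.5
```

step_arm:
  steps:
    - [0, 0, 0, 0, 0, 0, 1]
    - [0, 0, 0, 0, 0, 0, 1]
    - [0, 0, 0, 0, 0, 0, 1]
    - [0, 0, -0.2, 0, 0, 0, 1]
    - [0, 0, -0.4, 0, 0, 0, 1]
    - [0, 0, -0.5, 0, 0, 0, 1]
    - [0, 0, -0.5, 0, 0, 0, 1]
    - [0, 0, -0.5, 0, 0, 0, 1]

```text
time_s: 3.42
position: [0.4857, -0.0816, 0.1824]
tcp_rot: [[0.993, 0.12, 0.01], [0.12, -0.993, -0.004], [0.009, 0.005, -1.0]]
force: [0.7, 0.7, -1.9]
opening: 0.3
grasp_force: 30.0
```

Run:
```python
from h import *
i,k=shot('wrist','w3')
hsv=cv2.cvtColor(i,cv2.COLOR_RGB2HSV)
m=cv2.inRange(hsv,(105,120,40),(130,255,255)); c=max(cv2.findContours(m,0,2)[0],key=cv2.contourArea)
print(cv2.minAreaRect(c), read_state()['position'][2])
go([.517,.20,.24],1.6)
```

```text
((321.5, 205.0), (164.0, 61.0), 90.0) 0.18000692312687228
t 3.4667 pos [ 0.4842 -0.0811  0.18  ] F [ 0.1 -0.1 -2.7] open 0.2973219098482494 29.979848242364824
shift [ 0.221 -0.917 -0.201] turn [ 0.003 -0.007  0.117]
```

View pics/w3.png

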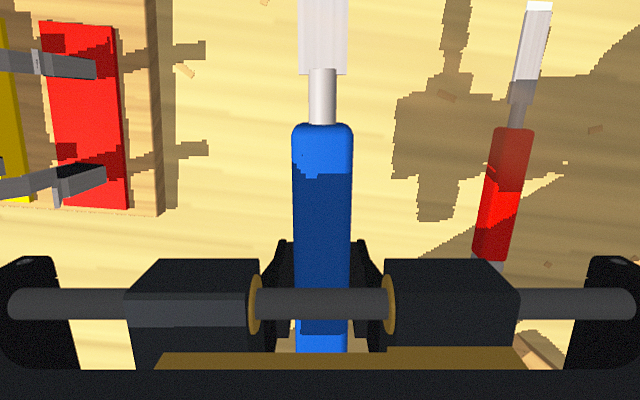

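The chisel is held straight, with the handle's front at (321,122). Next I'll carry it over to the rack.

step_arm:
  steps:
    - [0, 0, -0.2, 0, 0, 0, 1]
    - [0.22, -0.9, -0.2, 0, 0, 0.117, 1]
    - [0.22, -0.9, -0.2, 0, 0, 0.117, 1]
    - [0.22, -0.9, -0.2, 0, 0, 0.117, 1]
    - [0.22, -0.9, -0.2, 0, 0, 0.117, 1]
    - [0.22, -0.9, -0.2, 0, 0, 0.117, 1]
    - [0.22, -0.9, -0.2, 0, 0, 0.117, 1]
    - [0.22, -0.9, -0.2, 0, 0, 0.117, 1]

```text
time_s: 4.13
position: [0.5146, 0.1985, 0.2353]
tcp_rot: [[1.0, 0.029, -0.005], [0.029, -1.0, 0.001], [-0.005, -0.001, -1.0]]
force: [0.9, -1.7, -2.9]
opening: 0.293
grasp_force: 30.0
```

step_arm:
  steps:
    - [0, -0.1, 0, 0, 0, 0, 1]
    - [0, -0.1, 0, 0, 0, 0, 1]
    - [0, -0.1, 0, 0, 0, 0, 1]
    - [0, -0.1, 0, 0, 0, 0, 1]

```text
time_s: 4.47
position: [0.514, 0.2246, 0.2355]
tcp_rot: [[1.0, 0.028, -0.005], [0.028, -1.0, -0.002], [-0.005, 0.002, -1.0]]
force: [0.8, -0.3, -2.7]
opening: 0.293
grasp_force: 30.0
```

Run:
```python
from h import *
i,k=shot('wrist','w4')
np.savez('pics/wrist4.npz',i=i,f=k[0],cx=k[1],cy=k[2],W=k[3])
go([.517,.291,.2],1.6)
s=read_state()
top=s['position'][2]-.003
print('front end',cast(k,(321.5,122),top), 'tcp',s['position'],s['tcp_rot'])
```

```text
t 4.5167 pos [0.5144 0.2241 0.236 ] F [-0.1 -0.8 -2.9] open 0.29462859113244944 29.979699170216918
shift [ 0.015 -0.223  0.12 ] turn [ 0.002  0.005 -0.001]
front end [0.58397407 0.22729398 0.23295032] tcp [0.514372   0.22412919 0.23595032] [[ 0.99962929  0.02695258 -0.00385197]
 [ 0.02694766 -0.99963597 -0.00132331]
 [-0.00388623  0.00121902 -0.99999171]]
```

View pics/w4.png

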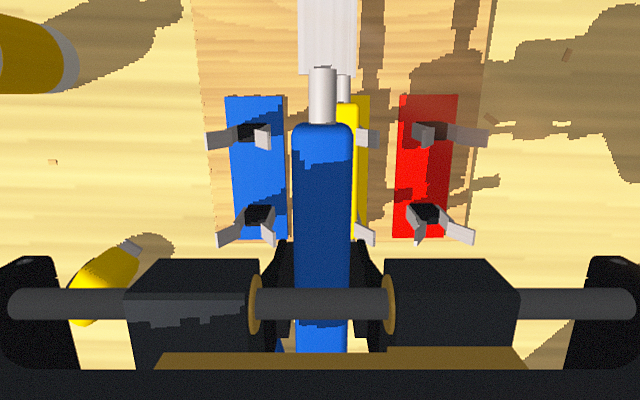

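The handle is held at (322,122) and blade up. The blue plate spans about (226–287, 95–243), with its black blocks at (250,131) and (258,213), just left of the handle. Yellow is under the chisel.

```bash
python3 - <<'E'
from h import *
d=np.load('pics/wrist4.npz'); i=d['i']; k=(d['f'],d['cx'],d['cy'],d['W'])
hsv=cv2.cvtColor(i,cv2.COLOR_RGB2HSV)
def plate(m,a,b,c,e):
    mm=np.zeros_like(m); mm[b:e,a:c]=m[b:e,a:c]; p=cv2.findNonZero(mm)[:,0]
    w=np.array([cast(k,q,.026)[:2] for q in p]).astype(np.float32)
    r=cv2.minAreaRect(w); print(r, cv2.boxPoints(r).round(4).tolist())
plate(cv2.inRange(hsv,(105,120,40),(130,255,255)),200,80,291,255)
r=cv2.inRange(hsv,(0,150,60),(8,255,255))|cv2.inRange(hsv,(172,150,60),(180,255,255))
plate(r,385,80,465,255)
bl=cv2.inRange(hsv,(0,0,0),(180,255,45))
n,_,st,ce=cv2.connectedComponentsWithStats(bl[:240])
for j in range(1,n):
    if st[j,4]>60 and st[j,1]>100: print(st[j],ce[j],cast(k,ce[j],.050))
E
python3 - <<'E'
import cv2
im=cv2.imread('pics/w4.png')[85:255,195:485]; cv2.imwrite('pics/w4c.png',cv2.resize(im,None,fx=2.7,fy=2.7,interpolation=2))
E
```

```text
((0.515488862991333, 0.29031985998153687), (0.14957819879055023, 0.05542239174246788), 2.240661382675171) [[0.43970000743865967, 0.3151000142097473], [0.44179999828338623, 0.2597000002861023], [0.5913000106811523, 0.2655999958515167], [0.5891000032424927, 0.32089999318122864]]
((0.5224734544754028, 0.12148229032754898), (0.14921146631240845, 0.05675011873245239), 2.2744381427764893) [[0.44679999351501465, 0.1468999981880188], [0.44909998774528503, 0.09019999951124191], [0.5981000065803528, 0.09610000252723694], [0.5958999991416931, 0.15279999375343323]]
[237 123  29  19 278] [247.48201439 129.87769784] [0.56041218 0.29438749 0.05      ]
[410 203  29  21 409] [426.39608802 212.1002445 ] [0.48530095 0.12016724 0.05      ]
[244 205  27  21 408] [256.14215686 213.40686275] [0.47908241 0.28865899 0.05      ]
```

View pics/w4c.png

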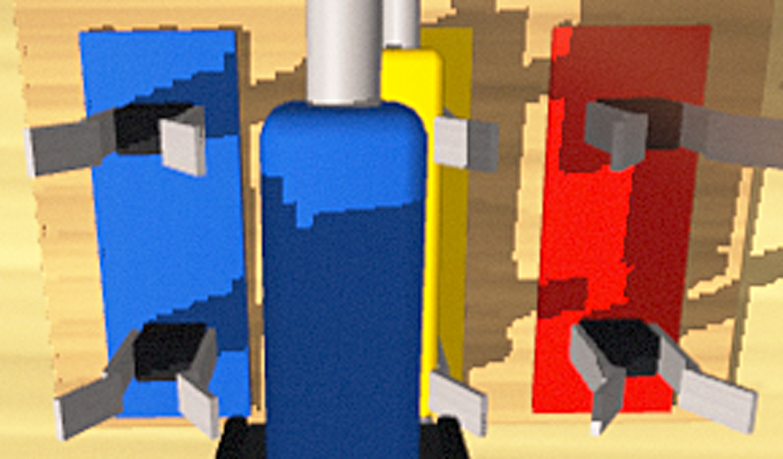

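The blue station's centre is about (0.5155, 0.2903) with a yaw of 2.3°. Its plate and black blocks agree, and blue to red measures 169 mm. The TCP target is (0.514, 0.289).

```bash
python3 -c "
from h import *
go([.514,.289,.15],2.3)"
```

```text
t 4.5167 pos [0.5144 0.2241 0.236 ] F [-0.1 -0.8 -2.9] open 0.29462859113244944 29.979699170216918
shift [ 0.006 -0.217  0.286] turn [ 0.002  0.005 -0.017]
```

step_arm:
  steps:
    - [0.006, -0.217, 0, 0, 0.005, -0.017, 1]
    - [0.006, -0.217, 0, 0, 0.005, -0.017, 1]
    - [0.006, -0.217, 0.1, 0, 0.005, -0.017, 1]
    - [0.006, -0.217, 0.2, 0, 0.005, -0.017, 1]
    - [0.006, -0.217, 0.286, 0, 0.005, -0.017, 1]
    - [0.006, -0.217, 0.286, 0, 0.005, -0.017, 1]
    - [0.006, -0.217, 0.286, 0, 0.005, -0.017, 1]
    - [0.006, -0.217, 0.286, 0, 0.005, -0.017, 1]

```text
time_s: 5.18
position: [0.5166, 0.2896, 0.1528]
tcp_rot: [[0.999, 0.039, 0.006], [0.039, -0.999, 0.001], [0.006, -0.0, -1.0]]
force: [0.9, -0.1, -2.5]
opening: 0.299
grasp_force: 30.0
```

Run:
```python
from h import *
i,k=shot('wrist','w5')
i,k=shot('side','s5')
cv2.imwrite('pics/s5c.png',cv2.resize(i[180:360,140:380,::-1],None,fx=3,fy=3))
go([.514,.289,.15],2.3)
```

```text
t 5.2833 pos [0.5171 0.2902 0.1538] F [-0.2 -0.1 -1.7] open 0.29565984623805963 29.979584743268788
shift [-0.011  0.004  0.013] turn [-0.001 -0.01  -0.   ]
```

View pics/w5.png

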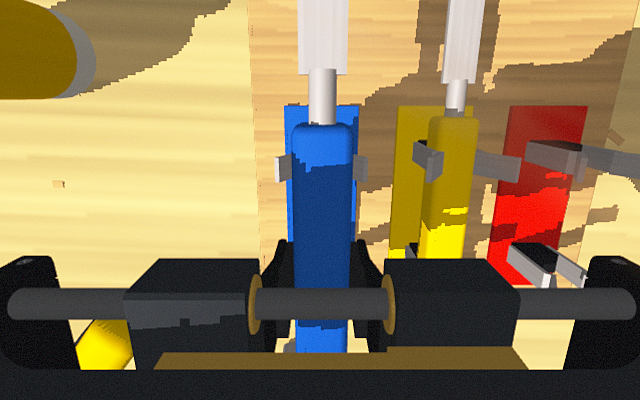

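The handle (292–354) is centred between the clip's jaw tips (274 and 367) and over the plate. I'll press down, monitoring force.

step_arm:
  steps:
    - [-0.011, 0.003, 0.04, 0, -0.01, 0, 1]
    - [-0.011, 0.003, 0.08, 0, -0.01, 0, 1]
    - [-0.011, 0.003, 0.11, 0, -0.01, 0, 1]
    - [-0.011, 0.003, 0.14, 0, -0.01, 0, 1]
    - [-0.011, 0.003, 0.16, 0, -0.01, 0, 1]
    - [-0.011, 0.003, 0.18, 0, -0.01, 0, 1]
    - [-0.011, 0.003, 0.19, 0, -0.01, 0, 1]
    - [-0.011, 0.003, 0.2, 0, -0.01, 0, 1]

```text
time_s: 5.95
position: [0.5127, 0.2895, 0.0917]
tcp_rot: [[0.999, 0.041, -0.003], [0.041, -0.999, 0.0], [-0.003, -0.0, -1.0]]
force: [0.2, 0.8, 2.0]
opening: 0.299
grasp_force: 30.0
```

step_arm:
  steps:
    - [0, 0, 0.015, 0, 0, 0, 1]
    - [0, 0, 0.03, 0, 0, 0, 1]
    - [0, 0, 0.045, 0, 0, 0, 1]
    - [0, 0, 0.055, 0, 0, 0, 1]
    - [0, 0, 0.055, 0, 0, 0, 1]

```text
time_s: 6.37
position: [0.5123, 0.2894, 0.0782]
tcp_rot: [[0.999, 0.041, -0.003], [0.041, -0.999, -0.0], [-0.003, -0.0, -1.0]]
force: [-5.2, -0.7, 19.6]
opening: 0.298
grasp_force: 30.0
```

Run:
```python
from h import *
i,k=shot('side','s6')
cv2.imwrite('pics/s6c.png',cv2.resize(i[180:360,140:380,::-1],None,fx=3,fy=3))
go([.514,.289,.079],2.3)
```

```text
t 6.4167 pos [0.5123 0.2894 0.0781] F [-4.1 -1.4 19.5] open 0.29732355806943983 29.995983643457294
shift [ 0.006  0.002 -0.003] turn [-0.     0.004  0.001]
```

View pics/s6c.png

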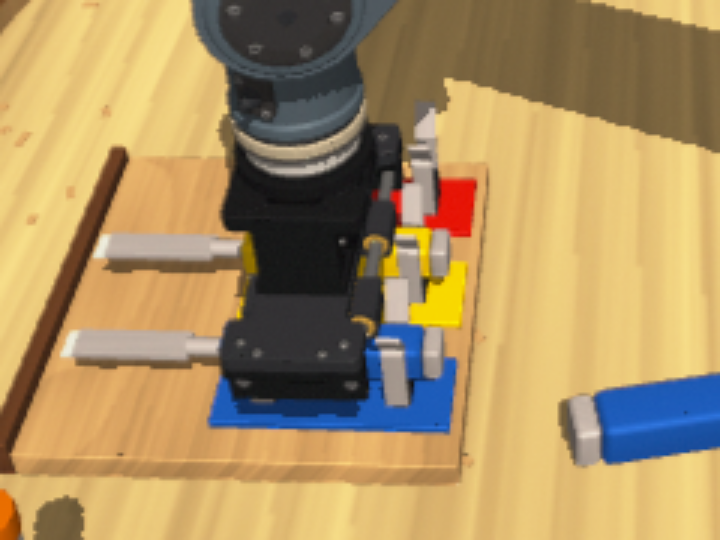

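The TCP height of 0.078 and 19.5 N upward mean the handle is seated, lined up with yellow. I'll open modestly and rise.

step_arm:
  steps:
    - [0, 0, 0, 0, 0, 0, 0]
    - [0, 0, 0, 0, 0, 0, 0]
    - [0, 0, 0, 0, 0, 0, 0]
    - [0, 0, 0, 0, 0, 0, 0]
    - [0, 0, -0.03, 0, 0, 0, 0]
    - [0, 0, -0.1, 0, 0, 0, 0]
    - [0, 0, -0.2, 0, 0, 0, 0]
    - [0, 0, -0.3, 0, 0, 0, 0]

```text
time_s: 7.08
position: [0.5119, 0.289, 0.1656]
tcp_rot: [[0.999, 0.041, -0.007], [0.041, -0.999, -0.001], [-0.007, 0.001, -1.0]]
force: [0.7, -0.1, 0.2]
opening: 0.499
grasp_force: 0.0
```

step_arm:
  steps:
    - [0, 0, -0.1, 0, 0, 0, 0]
    - [0, 0, -0.2, 0, 0, 0, 0]
    - [0, 0, -0.3, 0, 0, 0, 0]
    - [0, 0, -0.3, 0, 0, 0, 0]
    - [0, 0, -0.3, 0, 0, 0, 0]

```text
time_s: 7.5
position: [0.5141, 0.2897, 0.2578]
tcp_rot: [[0.999, 0.041, 0.001], [0.041, -0.999, 0.001], [0.001, -0.001, -1.0]]
force: [0.0, -0.4, -0.9]
opening: 0.496
grasp_force: 0.0
```

Run:
```python
from h import *
i,k=shot('wrist','w7')
i2,k2=shot('side','s7')
hsv=cv2.cvtColor(i,cv2.COLOR_RGB2HSV)
m=cv2.inRange(hsv,(105,120,40),(130,255,255))
cv2.imwrite('pics/both.png',np.vstack([cv2.resize(i2[180:360,140:380,::-1],(400,300)),cv2.resize(i[:,:,::-1],(480,300))[:,40:440]]))
go([.514,.289,.2],2.3)
```

```text
t 7.6 pos [0.5123 0.2891 0.2547] F [ 0.1  0.9 -0.1] open 0.504469507375007 0.0
shift [0.007 0.    0.182] turn [0.001 0.007 0.001]
```

View pics/both.png

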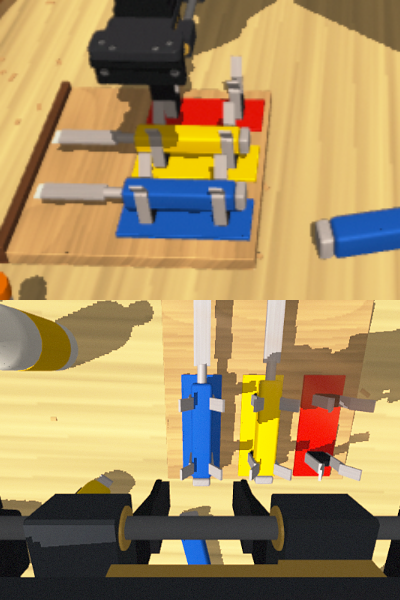

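The chisel sits level in the blue clips, with its cap and handle ends matching yellow's seating relative to the plate. The gripper is clear.

```bash
python3 -c "
from rig import *
print(hand_in())"
```

```text
the job is handed in; nothing more can be done
None
```

The small blue-handled chisel is pressed home in the blue-marked clips and released, with the gripper clear and red and yellow untouched. I handed the job in at about 7.6 s of robot time; no verdict was returned.

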